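Pop the incense drawer and catch it short of the offering cups

TASK

Press the steel dome button on the red shelf with one finger so that the sprung teak drawer beneath pops out, with your other finger already waiting in front of the drawer's tall front, so that the drawer runs against that finger and stops part way open before it can hit the two porcelain cups standing in its path. Nothing is gripped or lifted: only press, let the drawer run against the finger, and leave the cups, censer, bell and fish block where they stand. Finish while still holding the drawer back with the finger, at least a finger's width open and at rest.

Things in the scene. Friction and masses are not known exactly. Their poses are not given: they have to be found in the camera images.
- shelf: Low lacquered red cedar shelf, fixed, 240 deep (x) by 360 wide (y), top surface 100 mm above the table. Origin at the centre of its underside, on the table. Its own -x axis points out of the front (towards the robot, turned up to 23 degrees): the drawer slides out along the shelf's -x. z up.
- button_top (a point): Top of the steel dome push button, 26 mm across, 16 mm above the shelf top (in a brass collar 42 mm across, 6 mm high), 40 mm behind the outer face of the closed drawer front. Goes straight down 7 mm against a spring (2 N at first, 5 N at the bottom), comes up when let go; the catch frees the drawer at about 4 mm.
- drawer_front (a point): Point on the top edge of the outer face of the drawer front, straight before the button; moves with the drawer. The front is an upright teak panel 198 mm wide (its middle lies 40 mm to the shelf's -y side), 12 mm thick, rising 28 mm above the shelf top, 12 mm above the unpressed button; 28 mm lie between panel and button centre. A fingertip as low as the pressed button stops the panel.
- drawer (a joint): Opening of the drawer in m, 0 shut, 0.12 fully out. A spring of 3 to 4 N drives it out at about 0.2 m/s as soon as the catch lets go, so it reaches the cups in about half a second: the finger must be waiting in front of the panel before the button is pressed.
- button (a joint): Travel of the button in m, 0 up, 0.007 fully down.
- cup_a: White porcelain offering cup, 54 mm across, 42 mm high, standing on the table in the drawer's path. Origin at the centre of its underside. Its near side is 90 to 105 mm in front of the closed drawer front; it is lower than the shelf top.
- cup_b: The other such cup, standing beside it.
- censer: Squat bronze tripod censer, 110 mm over its ears, 100 mm high, loose, on the back half of the shelf. Origin at the centre of its underside.
- bell: Brass hand bell, 64 mm across, 115 mm high with its upright teak handle, loose, on the back half of the shelf. Origin at the centre of its underside.
- fish: Rosewood fish block (round slit wooden drum), 86 mm across, 75 mm high, loose, on the back half of the shelf. Origin at the centre of its underside.
Mind the look-alikes: they are no part of the job. Leave any orange or pink look-alike of the cup_b alone.

How it is judged:
By the outcome, as a careful person would: the job done as asked, in the order asked, and still so for the second after the job is handed in, while the arm keeps its last pose, push and grip.
It also fails if it takes over 32 s, if anything falls off the work surface, if the arm or the gripper's body presses on something with over 40 N, if the wrist force passes 120 N, or if a joint passes its speed limit or range.

ROBOT

A 6-joint arm with a two-finger parallel gripper is mounted at the origin on the work surface. World frame = base frame: x ahead of the robot, y to its left, z up, the work surface at z = 0. Lengths are in m, angles in rad, forces in N, time in s.
With the tool pointing down it reaches from about 0.3 to 0.775 m from the base axis. Payload 14.6 kg.
Tool frame: the origin (TCP) lies on the mounting face of the last link; the fingertips stand ctrl.tip_extent ahead of it and the grasp point (between the pads) lies 180 mm ahead of it (ctrl.tip_extent is the distance from the TCP to the fingertips, in m); z points along the fingers, y is the direction in which the jaws open and shut (so a half turn about z gives the same grasp; the last joint's range is limited). The gripper opens to 94 mm and grips with 3 to 60 N. Pads are 16 mm wide; open, the fingers measure 119 mm over their backs; the gripper's body (75 mm by 177 mm) begins 78 mm behind the grasp point.
Start: joints at [1.253, 0.3, 1.521, -0, 1.321, -0.067], TCP at [0.136, 0.533, 0.405] pointing down, gripper open.
Joint ranges: [-3.03, 3.03], [-0.79, 2.21], [0.23, 2.52], [-1.04, 4.18], [0, 3.07], [-2.55, 2.55]. Speed limits (rad/s): [2.22, 2.22, 2.57, 3.14, 3.14, 3.14].

INTERFACE

Orientations are given as [roll, pitch, yaw] about the fixed x, y, z axes, in that order (R = Rz(yaw) Ry(pitch) Rx(roll)).
In Python, from station import ctrl, vision gives the robot as it stands. The module is installed in compiled form; this text tells all that it offers.
- The arm moves only by the tool send_rows, never from a script. Its argument "increments" is a list of rows, each a list of 3 entries, a list of its own where there are three numbers: the turn, a rotation vector about the tool's x, y, z in rad, then the shift along the tool's x, y, z in mm, then the finger opening in mm, from 0 to 94. In form: [[[ax, ay, az], [dx, dy, dz], hand], ...]. A call has 1 to 5 rows; each row is the pose to reach, as a shift and turn from the pose commanded when the call began, along the tool's axes at that moment; what a row does not reach only later rows make up. A row lasts 1/12 s, in which the tool goes at most 41.7 mm and 7.16 degrees, less where a joint would pass 70% of its speed; a pose out of reach is approached as far as the arm can. A call with a gripper value outside its range is refused whole. The fingers move at their own pace and stop on an object; "grip_force" is the grip in N (left out, the last holds). Time passes only in rows, so rows that repeat a pose let the fingers close. It gives the time, the measured TCP pose, the force and the opening at its end, in the units of the state.
- ctrl.get_obs(): the state, without advancing time (a new reading comes with each control period).
- vision.camera(name): name is "scene" or "top" or "wrist"; returns (picture, depth): 400x640x3 uint8, red, green, blue; 400x640 float32, m along the optical axis (not along the pixel's ray), 0 where there is no reading.
- vision.calibration(name): a dict with "K" (3x3 intrinsics, pixels), "R" (3x3) and "t" (3): a world point X has camera coordinates R X + t; the wrist camera has in their place "hand_eye" (4x4, takes a point from camera to tool coordinates, whose origin is the TCP and whose axes are the flange's). Camera axes: x right, y down, z forward; pixel columns grow to the right and rows downward; lengths in m; the calibration is good to about 2 mm. A picture is of the moment at which its call begins: read the wrist's pose just before it. calibration takes no time and is no camera call.
- ctrl.hand_in(): hands the job in, once; it reports no verdict.
The state is a dict: "time_s": time; "qpos": joint angles; "joint_vel": joint speeds; "tau": joint torques, N m; "ee_pos": TCP position; "eef_rot": TCP orientation; "force": force on the tool from outside, world axes, zero at the start; "moment": the same for the moment, N m; "grip_width": finger opening in m.
Only numpy, scipy, OpenCV 4.12 (cv2) and the standard library are available. Lean on these libraries where they do the work, as an engineer would, in place of code of your own. Each camera call takes 0.05 s, during which the arm holds its last target. There are 200 camera calls.

## Working session

There is one attempt and no reset: what is moved stays moved. The work goes in short steps, Python scripts to look and compute and a tool call to move; the robot and the scene stay as the last step left them, time stands still between calls to the robot, and variables do not carry over. Pictures are saved under pics/ and viewed, about 8 in all and at most 12, crops included, and the job is handed in when it is done.

Besides the shell and the picture viewer there is one more tool, called by a JSON object that holds its "fn" and its "kwargs", one argument or row to a line. send_rows: Moves the arm, as the interface text tells. Its arguments: {"type":"object","properties":{"increments":{"type":"array","items":{"type":"array"}},"grip_force":{"type":"number"}},"required":["increments"]}

```bash
mkdir -p pics; cat > h.py <<'E'
import numpy as np,cv2
from station import ctrl,vision
from scipy.spatial.transform import Rotation as Ro
def cloud(name,d):
    c=vision.calibration(name);K=np.array(c["K"]);v,u=np.indices(d.shape)
    P=np.stack([(u-K[0,2])/K[0,0]*d,(v-K[1,2])/K[1,1]*d,d],-1)
    return (P-np.array(c["t"]))@np.array(c["R"])
E
python3 - <<'E'
from h import *
for n in("top","scene"):
    p,d=vision.camera(n);cv2.imwrite(f"pics/{n}1.png",p[...,::-1]);np.savez(f"{n}1.npz",p=p,d=d)
    c=vision.calibration(n);print(n,c)
print(ctrl.get_obs(),ctrl.tip_extent)
E
```

```text
top {'K': array([[370.90643009,   0.        , 322.52326475],
       [  0.        , 370.90643009, 199.68054544],
       [  0.        ,   0.        ,   1.        ]]), 'R': array([[-0.00735166, -0.99989147, -0.01276754],
       [-0.99574803,  0.00849244, -0.09172638],
       [ 0.09182486,  0.01203891, -0.9957024 ]]), 't': array([0.00395297, 0.53736449, 0.78845819])}
scene {'K': array([[479.20427984,   0.        , 320.41273265],
       [  0.        , 479.20427984, 199.0822208 ],
       [  0.        ,   0.        ,   1.        ]]), 'R': array([[-0.59877418,  0.8007029 ,  0.01855674],
       [ 0.62714414,  0.48314424, -0.61095161],
       [-0.4981563 , -0.3541843 , -0.79145043]]), 't': array([ 0.30597749, -0.27139995,  1.39200292])}
{'time_s': 0.1, 'qpos': array([ 1.25343651e+00,  3.00429690e-01,  1.52151243e+00, -5.94041191e-06,
        1.32070146e+00, -6.66101773e-02]), 'joint_vel': array([-9.19654821e-05, -2.25047044e-03, -6.12994413e-04,  5.21191253e-04,
        1.90761812e-05, -5.02644679e-04]), 'tau': array([ 7.44004956e-05, -5.32637823e+01, -3.53288090e+01,  7.09232851e-02,
        2.34537944e-02, -5.73966099e-05]), 'ee_pos': array([0.13647241, 0.53277349, 0.40413798]), 'eef_rot': array([-3.14054368e+00, -6.42092855e-05,  2.89084446e+00]), 'force': array([-0.0349722 , -0.50019971,  0.20077346]), 'moment': array([ 0.00525708, -0.0507451 , -0.04992836]), 'grip_width': 0.09380445960530648} 0.1992
```

View pics/top1.png

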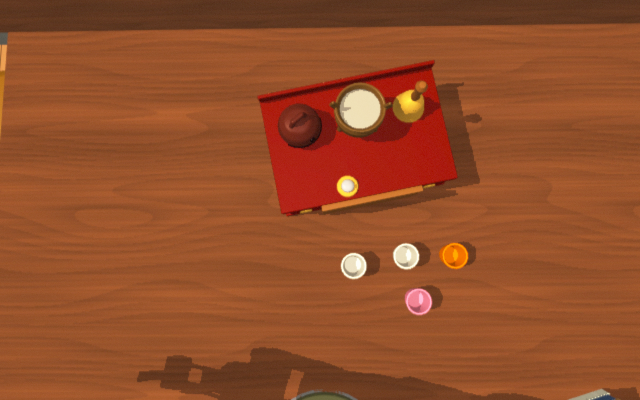

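View pics/scene1.png

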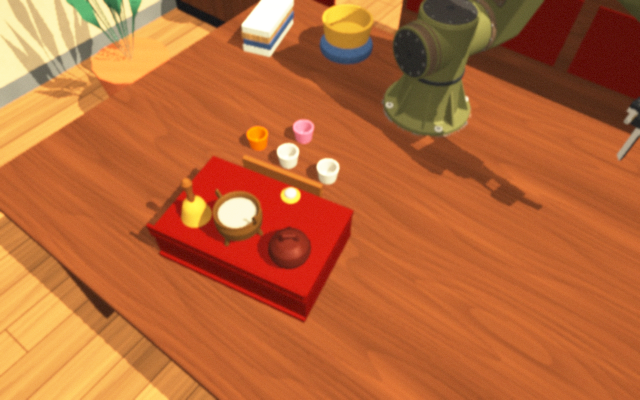

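The top view shows the white dome in its yellow collar at (347,186) and the teak panel from about (320,208) to (437,187). The two white cups are at (353,266) and (406,256). The orange (455,256) and pink (418,302) cups are look-alikes, and I'll leave them alone.

```bash
cat >> h.py <<'E'
def ray(name,uv,z):
    c=vision.calibration(name);R=np.array(c["R"]);o=-R.T@c["t"]
    r=R.T@np.linalg.inv(c["K"])@np.array([*uv,1.]);return o+r*(z-o[2])/r[2]
E
python3 - <<'E'
from h import *
def blob(m,n,k=3):
    q,l,s,c=cv2.connectedComponentsWithStats(m.astype(np.uint8));i=np.argsort(-s[1:,4])[:k]+1
    return [(c[j].round(1),s[j],l==j) for j in i]
for n in("top","scene"):
    z=np.load(n+"1.npz");p,d=z['p'],z['d'];H=cv2.cvtColor(p,cv2.COLOR_RGB2HSV).astype(int);X=cloud(n,d)
    # white things
    w=(H[...,1]<70)&(H[...,2]>150)
    for c,s,l in blob(w,n,8):
        if s[4]<1500: print(n,'white',c,s[:5],'med',np.median(X[l],0).round(3),'z.116',ray(n,c,.116).round(4),'z.042',ray(n,c,.042).round(4))
    # points by height (panel top about .128)
    print('panel');m=(abs(X[...,2]-.128)<.006)&(H[...,0]>=6)&(H[...,0]<22)&(H[...,1]>80)&(X[...,0]>.3)&(X[...,0]<.8)
    for c,s,l in blob(m,n,2):
        v,u=np.nonzero(l);pts=np.array([ray(n,a,.128) for a in zip(u,v)])[:,:2];r=cv2.minAreaRect(pts.astype(np.float32))
        print(c,s,r,cv2.boxPoints(r).round(4).tolist())
    y=(H[...,0]>20)&(H[...,0]<35)&(H[...,1]>120)&(H[...,2]>120)
    for c,s,l in blob(y,n,4): print('yellow',c,s,ray(n,c,.106).round(4))
    red=(H[...,0]<5)&(H[...,1]>200)&(abs(X[...,2]-.1)<.005)
    c,s,l=blob(red,n,1)[0];v,u=np.nonzero(l);pts=np.array([ray(n,a,.1) for a in zip(u,v)])[:,:2].astype(np.float32);print('red',s,cv2.minAreaRect(pts),cv2.boxPoints(cv2.minAreaRect(pts)).round(3).tolist())
E
```

```text
top white [360.  108.8] [ 340   90   40   38 1144] med [ 0.693 -0.073  0.164] z.116 [ 0.7097 -0.0772  0.116 ] z.042 [ 0.7352 -0.0842  0.042 ]
top white [405.7 255.8] [393 244  26  25 507] med [ 0.414 -0.181  0.016] z.116 [ 0.4198 -0.1598  0.116 ] z.042 [ 0.4154 -0.1752  0.042 ]
top white [353.2 265.4] [341 253  25  26 500] med [ 0.394 -0.066  0.014] z.116 [ 0.4023 -0.0591  0.116 ] z.042 [ 0.396  -0.0642  0.042 ]
top white [591.2 395.1] [570 390  39  10 170] med [ 0.12  -0.564  0.011] z.116 [ 0.1639 -0.4929  0.116 ] z.042 [ 0.1331 -0.5426  0.042 ]
top white [347.3 185.5] [342 180  12  12 117] med [ 0.557 -0.049  0.115] z.116 [ 0.5563 -0.0499  0.116 ] z.042 [ 0.566  -0.0541  0.042 ]
top white [420.4 298.1] [419 294   4   9  27] med [ 0.322 -0.212  0.004] z.116 [ 0.3403 -0.1853  0.116 ] z.042 [ 0.3277 -0.2033  0.042 ]
top white [293.7 398.6] [292 398   4   2   7] med [ 0.109  0.065 -0.001] z.116 [0.1588 0.0548 0.116 ] z.042 [0.1275 0.0615 0.042 ]
top white [430.  303.5] [430 303   1   2   2] med [ 0.316 -0.223  0.041] z.116 [ 0.3302 -0.2031  0.116 ] z.042 [ 0.3166 -0.2229  0.042 ]
panel
[... 304 characters left out ...]
0017999999690800905]]
[406.5 108.3] [398  91  25  25 124] ((0.7104102969169617, -0.16901327669620514), (0.05131947249174118, 0.03612430393695831), 44.61037063598633) [[0.6794999837875366, -0.17419999837875366], [0.704800009727478, -0.19990000128746033], [0.7414000034332275, -0.1639000028371811], [0.7160000205039978, -0.13809999823570251]]
yellow [407.6 101.1] [400  91  18  19 202] [ 0.728  -0.1743  0.106 ]
yellow [345.3 186. ] [337 176  20  20 148] [ 0.5567 -0.0465  0.106 ]Traceback (most recent call last):
  File "<stdin>", line 19, in <module>
  File "h.py", line 9, in ray
    c=vision.calibration(name);R=np.array(c["R"]);o=-R.T@c["t"]
ValueError: time passes only in moves, steps and waits
```

```bash
python3 - <<'E'
import cv2
p=cv2.imread("pics/top1.png")[150:310,280:480];cv2.imwrite("pics/crop1.png",cv2.resize(p,None,fx=4,fy=3.75*4/3.75,interpolation=cv2.INTER_CUBIC)[:600])
E
```

```text
(no output)
```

View pics/crop1.png

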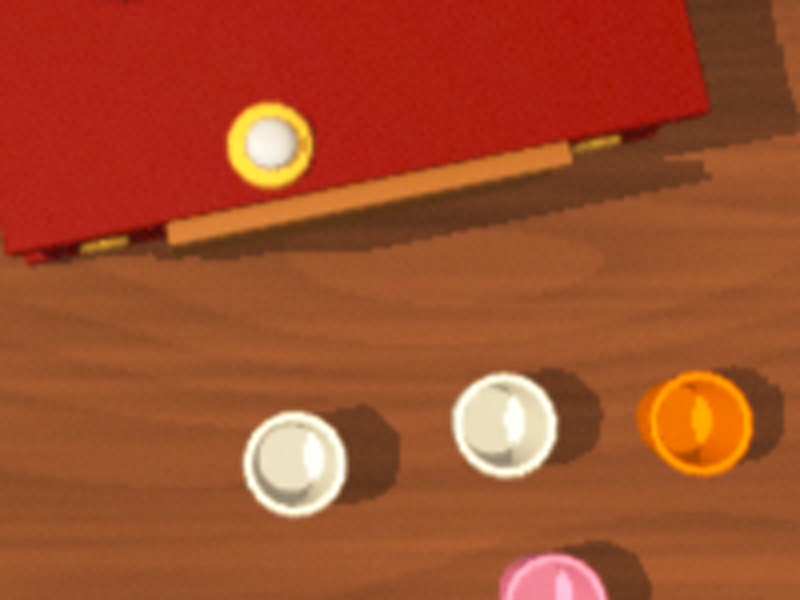

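The crop confirms it. The panel measures 197 x 12 mm and is turned 11.1°, and the button sits 40.2 mm behind its outer face, as specified. I'll point tool +y into the shelf at yaw 1.765, with an 80 mm opening, and put the TCP over (0.511, -0.059).

{"fn": "send_rows", "kwargs": {
  "increments": [
    [[0,0,1.126],[-510,-481,0],80],
    [[0,0,1.126],[-510,-481,0],80],
    [[0,0,1.126],[-510,-481,0],80],
    [[0,0,1.126],[-510,-481,0],80],
    [[0,0,1.126],[-510,-481,0],80]
  ],
  "grip_force": 60
}}

```text
time_s: 0.52
ee_pos: [0.2482, 0.3549, 0.4044]
eef_rot: [-3.141, 0.0, 2.26]
force: [1.3, 0.4, 0.2]
grip_width: 0.08
```

```bash
cat > g.py <<'E'
from h import *
import sys
o=ctrl.get_obs();T=np.array([float(a) for a in sys.argv[1:4]]);yaw=float(sys.argv[4])
R=Ro.from_euler('xyz',o['eef_rot']);G=Ro.from_euler('xyz',[np.pi,0,yaw])
print('t',o['time_s'],'pos',o['ee_pos'].round(4),'rot',o['eef_rot'].round(4),'F',o['force'].round(2),'w',o['grip_width'].round(4))
print('rotvec',(R.inv()*G).as_rotvec().round(4),'shift mm',(R.inv().apply(T-o['ee_pos'])*1000).round(1))
E
python3 g.py .511 -.059 .405 1.765
```

```text
Traceback (most recent call last):
  File "g.py", line 5, in <module>
    print('t',o['time_s'],'pos',o['ee_pos'].round(4),'rot',o['eef_rot'].round(4),'F',o['force'].round(2),'w',o['grip_width'].round(4))
                                                                                                             ^^^^^^^^^^^^^^^^^^^^^
AttributeError: 'float' object has no attribute 'round'
```

```bash
sed -i "s/o\['grip_width'\].round(4)/round(o['grip_width'],4)/" g.py; python3 g.py .511 -.059 .405 1.765
```

```text
t 0.5167 pos [0.2482 0.3549 0.4044] rot [-3.1412e+00  1.0000e-04  2.2602e+00] F [1.33 0.37 0.21] w 0.08
rotvec [-3.000e-04  2.000e-04  4.952e-01] shift mm [-486.5  -60.5   -0.5]
```

{"fn": "send_rows", "kwargs": {
  "increments": [
    [[0,0,0.48],[-480,-60,0],80],
    [[0,0,0.48],[-480,-60,0],80],
    [[0,0,0.48],[-480,-60,0],80],
    [[0,0,0.48],[-480,-60,0],80],
    [[0,0,0.48],[-480,-60,0],80]
  ]
}}

```text
time_s: 0.93
ee_pos: [0.3608, 0.1794, 0.4047]
eef_rot: [3.141, -0.0, 1.779]
force: [0.2, 1.3, 0.6]
grip_width: 0.0799
```

```bash
python3 g.py .511 -.059 .405 1.765
```

```text
t 0.9333 pos [0.3608 0.1794 0.4047] rot [ 3.1414e+00 -1.0000e-04  1.7789e+00] F [0.24 1.3  0.58] w 0.0799
rotvec [ 0.0002 -0.0001  0.0139] shift mm [-264.3   97.7   -0.3]
```

{"fn": "send_rows", "kwargs": {
  "increments": [
    [[0,0,0.014],[-260,96,0],80],
    [[0,0,0.014],[-260,96,0],80],
    [[0,0,0.014],[-260,96,0],80],
    [[0,0,0.014],[-260,96,0],80],
    [[0,0,0.014],[-260,96,0],80]
  ]
}}

```text
time_s: 1.35
ee_pos: [0.4732, 0.0037, 0.4046]
eef_rot: [-3.141, -0.0, 1.771]
force: [0.9, -0.0, 1.0]
grip_width: 0.0801
```

```bash
python3 g.py .511 -.059 .405 1.765
```

```text
t 1.35 pos [0.4732 0.0037 0.4046] rot [-3.1415 -0.      1.7715] F [ 0.87 -0.    0.98] w 0.0801
rotvec [-0.0001 -0.      0.0065] shift mm [-68.9  24.6  -0.5]
```

{"fn": "send_rows", "kwargs": {
  "increments": [
    [[0,0,0.005],[-35,12,0],80],
    [[0,0,0.005],[-67,24,0],80],
    [[0,0,0.005],[-67,24,30],80],
    [[0,0,0.005],[-67,24,55],80],
    [[0,0,0.005],[-67,24,55],80]
  ]
}}

```text
time_s: 1.77
ee_pos: [0.5088, -0.0554, 0.345]
eef_rot: [-3.134, -0.003, 1.766]
force: [-0.4, -0.3, -1.5]
grip_width: 0.0798
```

```bash
python3 g.py .511 -.059 .405 1.765; python3 - <<'E'
from h import *
o=ctrl.get_obs();p,d=vision.camera("wrist");s,e=vision.camera("scene")
T=np.eye(4);T[:3,:3]=Ro.from_euler('xyz',o['eef_rot']).as_matrix();T[:3,3]=o['ee_pos']
c=vision.calibration("wrist");M=T@np.array(c["hand_eye"]);K=np.array(c["K"]);print(np.array(c["hand_eye"]).round(3).tolist(),K)
def proj(X):
    q=np.linalg.inv(M)@np.array([*X,1]);q=K@q[:3];return (q[:2]/q[2]).round(1)
print('button',proj([.5563,-.0499,.116]),'panelout',proj([.5563-.0393,-.0499-.0077,.128]))
for y in(-46.25,-40,40,46.25):print(y,proj((T@np.array([0,y/1000,.1992,1]))[:3]))
cv2.imwrite("pics/w1.png",p[...,::-1]);q=cv2.resize(s[100:250,200:400,::-1],None,fx=4,fy=4);cv2.imwrite("pics/s2.png",q)
E
```

```text
t 1.7667 pos [ 0.5088 -0.0554  0.345 ] rot [-3.1345e+00 -2.8000e-03  1.7658e+00] F [-0.4  -0.33 -1.53] w 0.0798
rotvec [-0.0071 -0.0028  0.0008] shift mm [ -3.7   1.  -60. ]
[[0.001, -0.97, -0.245, 0.07], [1.0, 0.001, 0.0, 0.001], [-0.0, -0.245, 0.97, 0.021], [0.0, 0.0, 0.0, 1.0]] [[286.51796644   0.         323.04421331]
 [  0.         286.51796644 197.49700752]
 [  0.           0.           1.        ]]
button [386.2 225.6] panelout [334.5 230.9]
-46.25 [252.1 234.3]
-40 [261.6 234.3]
40 [382.1 234.4]
46.25 [391.5 234.4]
```

View pics/w1.png

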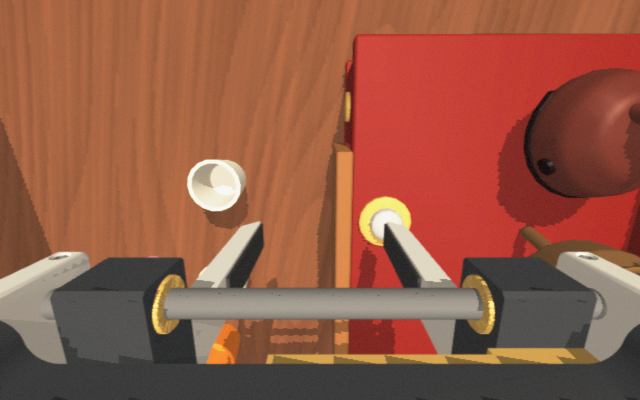

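View pics/s2.png

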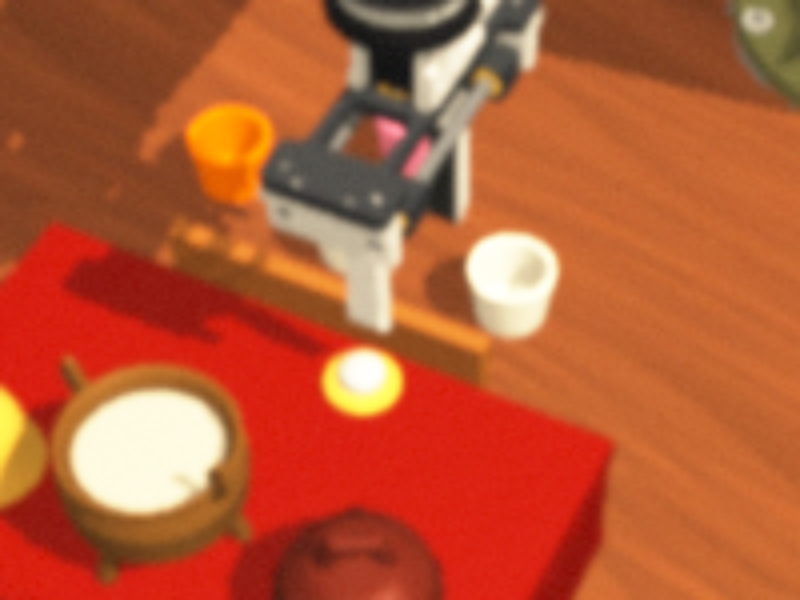

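The wrist view shows the dome at (385,223), close to its projected (386,226). The fingers straddle the panel (top at x≈343), with the right fingertip over the dome, and the near white cup at (217,185) is clear of the left finger. I'll let the arm settle before correcting.

{"fn": "send_rows", "kwargs": {
  "increments": [
    [[0,0,0],[-2,0,0],80],
    [[0,0,0],[-2,0,0],80],
    [[0,0,0],[-2,0,0],80]
  ]
}}

```text
time_s: 2.12
ee_pos: [0.5099, -0.0568, 0.351]
eef_rot: [3.14, 0.001, 1.767]
force: [-0.4, -0.7, -1.0]
grip_width: 0.0799
```

```bash
python3 g.py .511 -.059 .315 1.765
```

```text
t 2.1167 pos [ 0.5099 -0.0568  0.351 ] rot [3.1396e+00 8.0000e-04 1.7672e+00] F [-0.38 -0.67 -1.03] w 0.0799
rotvec [0.002  0.0008 0.0022] shift mm [-2.3  0.5 36. ]
```

{"fn": "send_rows", "kwargs": {
  "increments": [
    [[0,0,0.002],[-2,0.5,8],80],
    [[0,0,0.002],[-2,0.5,16],80],
    [[0,0,0.002],[-2,0.5,24],80],
    [[0,0,0.002],[-2,0.5,31],80],
    [[0,0,0.002],[-2,0.5,31],80]
  ]
}}

```text
time_s: 2.53
ee_pos: [0.5105, -0.0588, 0.3167]
eef_rot: [-3.139, -0.001, 1.765]
force: [0.4, -0.1, -0.0]
grip_width: 0.0799
```

{"fn": "send_rows", "kwargs": {
  "increments": [
    [[0,0,0],[0,0,0],80],
    [[0,0,0],[0,0,0],80]
  ]
}}

```text
time_s: 2.7
ee_pos: [0.5108, -0.0589, 0.3188]
eef_rot: [3.141, 0.0, 1.765]
force: [-0.1, 0.5, -0.2]
grip_width: 0.08
```

```bash
python3 g.py .511 -.059 .310 1.765; python3 - <<'E'
from h import *
p,d=vision.camera("wrist");cv2.imwrite("pics/w2.png",p[140:300,200:440,::-1].repeat(3,0).repeat(3,1))
E
```

```text
t 2.7 pos [ 0.5108 -0.0589  0.3188] rot [3.1415e+00 1.0000e-04 1.7648e+00] F [-0.09  0.54 -0.15] w 0.08
rotvec [ 0.0001  0.0001 -0.0002] shift mm [-0.2  0.1  8.8]
```

View pics/w2.png

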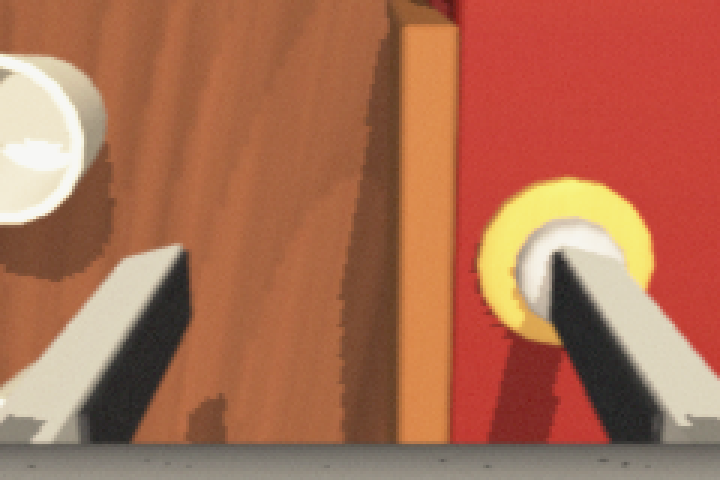

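The fingertip is over the dome, about 3 mm towards the back, and the other finger waits about 47 mm in front of the panel. Next I'll shift 2 mm forward and press.

{"fn": "send_rows", "kwargs": {
  "increments": [
    [[0,0,0],[0,-2,2],80],
    [[0,0,0],[0,-2,4],80],
    [[0,0,0],[0,-2,6],80],
    [[0,0,0],[0,-2,8],80],
    [[0,0,0],[0,-2,9],80]
  ]
}}

```text
time_s: 3.17
ee_pos: [0.5088, -0.0592, 0.3096]
eef_rot: [3.141, 0.0, 1.765]
force: [-1.5, 0.1, 3.8]
grip_width: 0.0798
```

{"fn": "send_rows", "kwargs": {
  "increments": [
    [[0,0,0],[0,0,0],80],
    [[0,0,0],[0,0,0],80],
    [[0,0,0],[0,0,0],80],
    [[0,0,0],[0,0,0],80],
    [[0,0,0],[0,0,0],80]
  ]
}}

```text
time_s: 3.58
ee_pos: [0.5087, -0.0593, 0.3096]
eef_rot: [-3.141, -0.0, 1.765]
force: [-5.3, -1.4, 5.5]
grip_width: 0.0801
```

```bash
python3 g.py .511 -.059 .310 1.765; python3 - <<'E'
from h import *
p,d=vision.camera("wrist");cv2.imwrite("pics/w3.png",p[140:300,200:440,::-1].repeat(3,0).repeat(3,1))
E
```

```text
t 3.5833 pos [ 0.5087 -0.0593  0.3096] rot [-3.1409e+00 -1.0000e-04  1.7648e+00] F [-5.28 -1.36  5.45] w 0.0801
rotvec [-0.0007 -0.0001 -0.0002] shift mm [-0.2  2.4 -0.4]
```

View pics/w3.png

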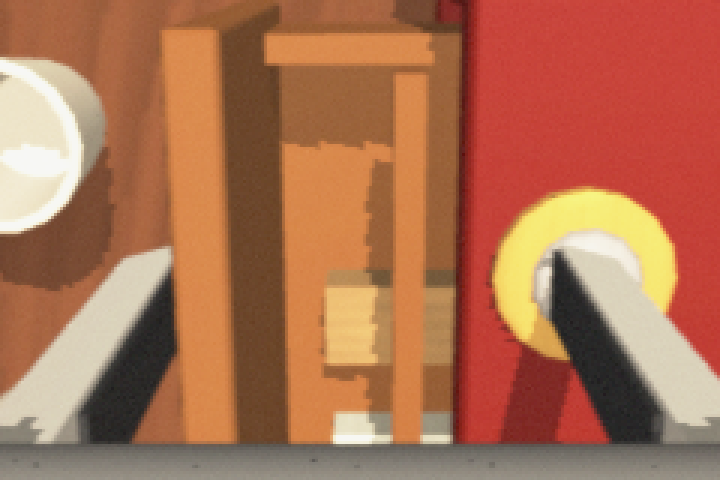

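The drawer is out about 48 mm. Its panel rests against the waiting finger with about 5 N of outward force, and the cup stands where it did. Next I'll wait a moment and check that it's at rest and the cups haven't moved.

{"fn": "send_rows", "kwargs": {
  "increments": [
    [[0,0,0],[0,0,0],80],
    [[0,0,0],[0,0,0],80],
    [[0,0,0],[0,0,0],80],
    [[0,0,0],[0,0,0],80],
    [[0,0,0],[0,0,0],80]
  ]
}}

```text
time_s: 4.05
ee_pos: [0.5087, -0.0593, 0.3096]
eef_rot: [-3.141, -0.0, 1.765]
force: [-5.2, -1.5, 5.5]
grip_width: 0.0799
```

```bash
python3 g.py .511 -.059 .310 1.765; python3 - <<'E'
from h import *
w,_=vision.camera("wrist");a=cv2.imread("pics/w3.png")[::3,::3,::-1];print('wrist diff px>25:',(abs(w[140:300,200:440].astype(int)-a).max(2)>25).sum())
s,_=vision.camera("scene");o=np.load("scene1.npz")['p']
cv2.imwrite("pics/s3.png",np.hstack([x[100:300,140:360,::-1].repeat(2,0).repeat(2,1)[:,:400] for x in(o,s)]))
E
```

```text
t 4.05 pos [ 0.5087 -0.0593  0.3096] rot [-3.1409 -0.      1.7648] F [-5.24 -1.52  5.47] w 0.0799
rotvec [-0.0007 -0.     -0.0002] shift mm [-0.2  2.4 -0.4]
wrist diff px>25: 14
```

View pics/s3.png

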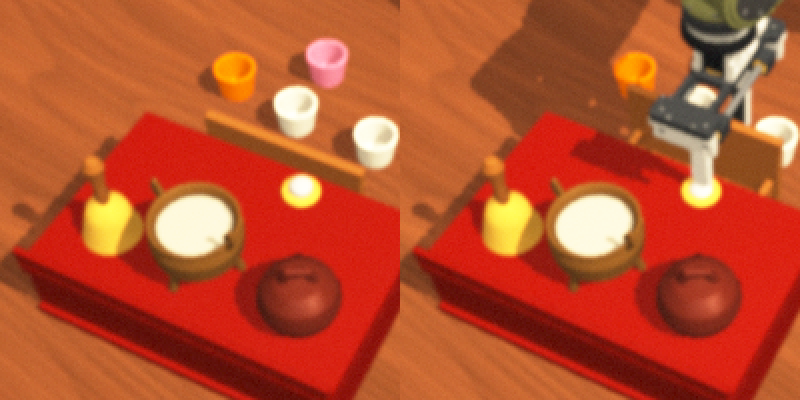

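The before/after pair shows the bell, censer, fish and both white cups in the same places. The forces and the wrist picture are steady.

```bash
python3 -c "
from station import ctrl
print(ctrl.hand_in())"
```

```text
the job is handed in; nothing more can be done
None
```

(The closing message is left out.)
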